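# Sort kiln posts with the gap gauge

### The job

Of the two cream kiln posts standing on the table one is true and one has slumped too fat: find out which with the steel gap gauge by sliding them, upright and low over its base plate, in at the yellow flared mouth. The one that passes is to be slid right out of the other end and stood on the plywood board, and the one that jams must not be forced but stood upright in the blue tray. Leave the post that is already on the board standing there, and do not knock the white vase or push the loose modelling tools about.

Things in the scene. Friction and masses are not known exactly. Their poses are not given: they have to be found in the camera images.
- post_a_center (a point): fired kiln post, a cream upright cylinder 140 mm tall with a small dark dot on top; this point is on its axis half-way up (70 mm above its underside), z along the axis. The top 55 mm is 40 mm across. A true post is 40 mm across all the way down; the slumped one swells to 47 mm over its lower 55 mm. Either of post_a and post_b may be the slumped one. About 0.2 to 0.4 kg
- post_b_center (a point): fired kiln post, a cream upright cylinder 140 mm tall with a small dark dot on top; this point is on its axis half-way up (70 mm above its underside), z along the axis. The top 55 mm is 40 mm across. A true post is 40 mm across all the way down; the slumped one swells to 47 mm over its lower 55 mm. Either of post_a and post_b may be the slumped one. About 0.2 to 0.4 kg
- post_c_center (a point): a true post, 140 mm tall and 40 mm across, tested earlier and already standing on the board near the board's +y end; this point is on its axis half-way up. Leave it there
- gauge_gap (a point): gap gauge, fixed, dark steel base plate 150 mm (x) by 180 mm (y), 8 mm thick, with two steel jaws 50 mm high and 60 mm long (y -30 to +30 mm) either side of a straight gap 43 mm wide, open above. Point: middle of the gap, on the base plate's top face; z up, gap along y. Posts go from the yellow mouth at +y to the plain exit at -y
- gauge_mouth (a point): middle of the gauge's flared mouth, on the base plate's top face, 60 mm from gauge_gap along +y, same axes. Here the yellow cheeks, 50 mm high, stand 71 mm apart; they narrow to the 43 mm gap 30 mm further in (y = -30 mm here). A slumped post stops against the cheeks, its axis about 20 mm in
- board: plywood board, fixed, 150 mm (x) by 220 mm (y), 15 mm thick; origin at the centre of its underside, on the table
- tray: blue open tray, fixed, outside 150 mm (x) by 200 mm (y) by 30 mm high, walls and floor 5 mm thick; origin at the centre of its underside, on the table
- vase: loose white vase, a bystander, 85 mm tall, 72 mm across at its widest; origin at the centre of its underside
- stylus_pink: loose pink modelling tool lying flat, a bystander, 122 mm long (its x), 14 mm high; origin under its middle
- stylus_white: loose white modelling tool lying flat, a bystander, 122 mm long (its x), 14 mm high; origin under its middle
- stylus_blue: loose blue modelling tool lying flat, a bystander, 122 mm long (its x), 14 mm high; origin under its middle
Mind the look-alikes: they are no part of the job. What is shaped like the part that bears post_a_center but turquoise is not meant. What is shaped like the part that bears post_c_center but green is not meant.

How it is judged:
By the outcome, as a careful person would: the job done as asked, in the order asked, and still so for the second after the job is handed in, with the robot touching nothing.
It also fails if it takes over 70 s, if anything falls off the work surface, if the arm or the gripper's body presses on something with over 40 N, if the wrist force passes 120 N, or if a joint passes its speed limit or range.

### The arm

A 6-joint arm with a two-finger parallel gripper is mounted at the origin on the work surface. World frame = base frame: x ahead of the robot, y to its left, z up, the work surface at z = 0. Lengths are in m, angles in degrees, forces in N, time in s.
With the tool pointing down it reaches from about 0.275 to 0.825 m from the base axis. Payload 5.2 kg.
Tool frame: the origin (TCP) lies at the centre of the arm's flange, where the gripper is bolted on; the fingertips stand 186 mm ahead of it and the grasp point (between the pads) lies 167 mm ahead of it; z points along the fingers, y is the line along which they close (so a half turn about z gives the same grasp; the last joint's range is limited). The gripper opens to 93 mm and grips with 3 to 60 N. Pads are 15 mm wide; open, the fingers measure 128 mm over their backs; the gripper's body (75 mm by 188 mm) begins 65 mm behind the grasp point.
Start: joints at [-76.822, 14.817, 87.949, -0, 77.235, -11.62], TCP at [0.231, -0.499, 0.405] pointing down, gripper open.
Joint ranges: [-179.93, 179.93], [-52.35, 119.4], [10.71, 147.94], [-69.91, 249.91], [12.55, 155.21], [-178.61, 178.61]. Speed limits (degrees/s): [147.25, 147.25, 180, 180, 180, 180].

### API

Orientations are given as a 3x3 rotation matrix whose columns are the frame's x, y, z axes.
In Python, from rig import robot, eoat, eyes, workorder, status gives the robot as it stands. Calls block until the motion is done:
- robot.move_pose(position, orientation): joint-space move of the TCP to a pose.
- robot.move_linear(position, rotation=None, vel=0.15, stop_force=None): straight line of the TCP; rotation=None keeps the orientation; vel is the mean speed in m/s. With stop_force (N) it stops when the force on the tool has changed by that much, and returns True; else False.
- robot.movej(angles): joint-space move.
- eoat.release() and eoat.close(strength=None): open the fingers fully, or close them until they stop; strength is the grip in N (None keeps the last).
- robot.wait(seconds).
- robot.ik(position, orientation): joint angles nearest the present ones, or None.
- eyes.snapshot(name): name is "scene" or "top" or "wrist"; returns a dict with "img" (400x640x3 uint8, red, green, blue), "vfov" (degrees; the focal length in pixels is half the picture's height over the tangent of half this angle, whatever the lens; pixels are square), "cx", "cy" (the principal point, pixels), "dist_coeffs" ([k1, k2, p1, p2, k3] as OpenCV has them; the pictures are not rectified), "world_from_camera" (4x4, takes a point from camera to world coordinates); the wrist camera has in their place "hand_eye" (4x4, takes a point from camera to tool coordinates, whose origin is the TCP and whose axes are the flange's). Camera axes: x right, y down, z forward; pixel columns grow to the right and rows downward; lengths in m; the calibration is good to about 2 mm. A picture is of the moment at which its call begins: read the wrist's pose just before it. There is no depth.
A pose or a line that the arm cannot do raises robot.MotionError and nothing moves.
- workorder.job_done(): hands the job in; it is judged then, once.
Readings, each from a call of its own:
- status.get_time(): time.
- status.get_qpos(): joint angles.
- status.get_joint_velocities(): joint speeds.
- status.get_tau(): joint torques, N m.
- status.get_tcp_pos(): TCP position.
- status.get_eef_rot(): TCP orientation.
- status.get_force(): force on the tool from outside, world axes, zero at the start.
- status.get_moment(): the same for the moment, N m.
- status.get_width(): opening from 0.0 (shut) to 1.0 (fully open).
- status.get_finger_force(): force on a finger pad.
Only numpy, scipy, OpenCV 4.12 (cv2) and the standard library are available. Lean on these libraries where they do the work, as an engineer would, in place of code of your own. Each camera call takes 0.05 s, during which the arm holds its last target. There are 200 camera calls.

## Working session

There is one attempt and no reset: what is moved stays moved. The work goes in short steps, each a Python script; the robot and the scene stay as the last script left them, time stands still between calls to the robot, and variables do not carry over. Pictures are saved under pics/ and viewed, at most 10 in all, crops included, and the job is handed in when it is done.

```bash
mkdir -p pics; ls; python3 - <<'E'
from rig import eyes,status
import cv2,numpy as np,pickle
for n in ("scene","top"):
    s=eyes.snapshot(n); cv2.imwrite(f"pics/{n}0.png",s["img"][:,:,::-1]); pickle.dump(s,open(f"{n}.pkl","wb"))
    print(n,s["vfov"],s["cx"],s["cy"],s["dist_coeffs"]); print(np.round(s["world_from_camera"],3))
print(status.get_time())
E
```

```text
pics
scene 51.43353351437264 322.0480687490584 205.81252037795602 [0.00125243 0.         0.         0.         0.        ]
[[-0.699  0.419 -0.58   1.029]
 [ 0.715  0.423 -0.556  0.499]
 [ 0.013 -0.803 -0.595  0.586]
 [ 0.     0.     0.     1.   ]]
top 57.83067993090918 324.34249148748586 203.03676039370134 [-0.00994762  0.          0.          0.          0.        ]
[[-0.192 -0.961  0.198  0.365]
 [-0.981  0.188 -0.04   0.051]
 [ 0.002 -0.202 -0.979  0.847]
 [ 0.     0.     0.     1.   ]]
0.1
```

View pics/scene0.png

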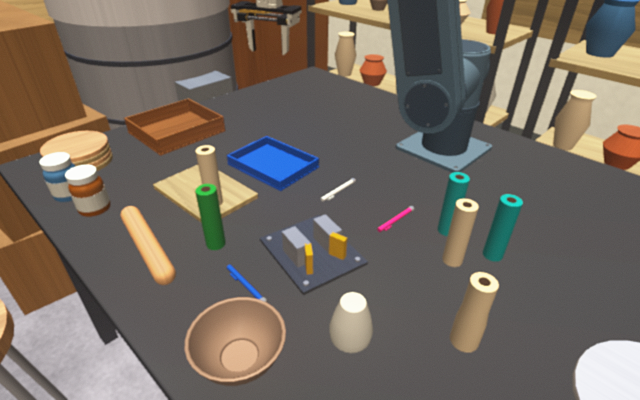

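View pics/top0.png

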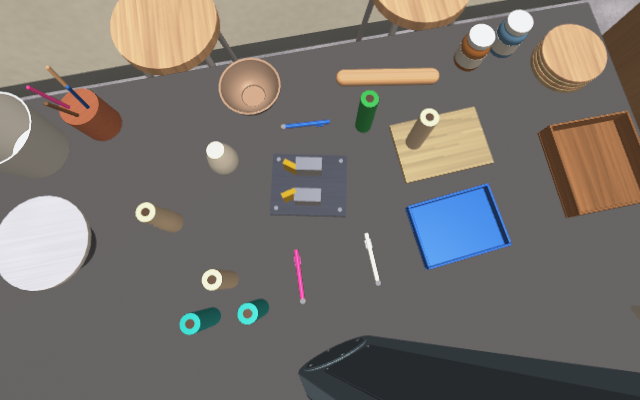

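The scene shows two cream posts (top view dots at (146,212) and (212,280)). The look-alikes are two turquoise ones at (190,324) and (248,313), and a green one at (369,98). The cream post on the board at (429,117) is post_c. The gauge is at (309,185) with its yellow mouth to the left (+y). Next I'll measure all of these and enlarge the area to confirm.

```bash
cat > h.py <<'E'
import numpy as np,cv2,pickle
def ray(s,uv):
    f=s["img"].shape[0]/2/np.tan(np.radians(s["vfov"]/2)); K=np.array([[f,0,s["cx"]],[0,f,s["cy"]],[0,0,1.]])
    p=cv2.undistortPoints(np.array([[uv]],float),K,np.array(s["dist_coeffs"],float))[0,0]
    T=np.array(s["world_from_camera"]); return T[:3,3],T[:3,:3]@np.array([p[0],p[1],1])
def plane(s,uv,z):
    o,d=ray(s,uv); return (o+d*(z-o[2])/d[2])[:2]
def proj(s,P):
    f=s["img"].shape[0]/2/np.tan(np.radians(s["vfov"]/2)); K=np.array([[f,0,s["cx"]],[0,f,s["cy"]],[0,0,1.]])
    T=np.linalg.inv(s["world_from_camera"]); 
    return cv2.projectPoints(np.array(P,float).reshape(-1,1,3),cv2.Rodrigues(T[:3,:3])[0],T[:3,3],K,np.array(s["dist_coeffs"],float))[0][:,0]
E
python3 - <<'E'
from h import *
t=pickle.load(open("top.pkl","rb"));c=pickle.load(open("scene.pkl","rb"))
def blobs(s,name,m,z,amin=25):
    n,l,st,ce=cv2.connectedComponentsWithStats(m.astype(np.uint8))
    for i in range(1,n):
        if st[i,4]>=amin:
            hull=cv2.minAreaRect(np.argwhere(l==i)[:,::-1].astype(np.float32)); box=cv2.boxPoints(hull)
            print(name,np.round(ce[i],1),st[i,4],"c",np.round(plane(s,ce[i],z),3),"rect",np.round(plane(s,hull[0],z),3),"corners",np.round([plane(s,b,z) for b in box],3).tolist())
for nm,s in(("top",t),("scene",c)):
    im=s["img"];hsv=cv2.cvtColor(im,cv2.COLOR_RGB2HSV);H,S,V=[hsv[...,i].astype(int) for i in range(3)]
    if nm=="top":
        roi=np.zeros(H.shape,bool);roi[90:335,120:520]=1
        blobs(s,"cream",roi&(V>205)&(S>20)&(S<90)&(H>12)&(H<35),.14)
        blobs(s,"tray",roi&(H>100)&(H<125)&(S>200)&(V>60),.03,2000)
        blobs(s,"board",roi&(H>10)&(H<30)&(S>70)&(V>130),.015,2000)
        blobs(s,"yellow",roi&(H>15)&(H<28)&(S>190),.058)
        g=im[150:220,265:352]; print("plate px",im[180,310],"table",im[240,330],"jaw",im[163,310])
        m=roi&(np.abs(im.astype(int)-im[180,310].astype(int)).sum(2)<22); blobs(s,"plate",m,.008,300)
        blobs(s,"jaw",roi&(V>110)&(S<60)&(np.mgrid[:400,:640][1]>270)&(np.mgrid[:400,:640][1]<350),.058,60)
a=cv2.resize(t["img"][140:340,120:360],None,fx=3.3,fy=2.9,interpolation=cv2.INTER_CUBIC)
cv2.imwrite("pics/crop.png",a[:,:,::-1])
a=cv2.resize(c["img"][165:365,240:530],None,fx=2.7,fy=2.7,interpolation=cv2.INTER_CUBIC)
cv2.imwrite("pics/crop2.png",a[:,:,::-1])
E
```

```text
cream [253.1  96.7] 289 c [0.763 0.126] rect [0.76  0.126] corners [[0.783, 0.145], [0.774, 0.101], [0.738, 0.107], [0.746, 0.151]]
cream [273. 100.] 25 c [0.748 0.086] rect [0.748 0.086] corners [[0.733, 0.106], [0.768, 0.07], [0.764, 0.066], [0.728, 0.102]]
cream [446.3 115.5] 484 c [ 0.643 -0.266] rect [ 0.641 -0.269] corners [[0.668, -0.214], [0.65, -0.332], [0.614, -0.323], [0.632, -0.206]]
cream [447. 142.] 1897 c [ 0.586 -0.252] rect [ 0.592 -0.239] corners [[0.622, -0.147], [0.631, -0.334], [0.562, -0.33], [0.554, -0.146]]
cream [400.7 131.6] 201 c [ 0.626 -0.163] rect [ 0.625 -0.167] corners [[0.639, -0.145], [0.639, -0.19], [0.611, -0.188], [0.611, -0.143]]
cream [442.2 165.2] 1042 c [ 0.539 -0.229] rect [ 0.539 -0.24 ] corners [[0.55, -0.149], [0.558, -0.334], [0.527, -0.332], [0.52, -0.148]]
cream [145.1 211.8] 235 c [0.559 0.375] rect [0.559 0.375] corners [[0.582, 0.391], [0.575, 0.356], [0.537, 0.359], [0.544, 0.395]]
cream [208.8 278.6] 175 c [0.405 0.267] rect [0.404 0.263] corners [[0.426, 0.278], [0.419, 0.244], [0.382, 0.249], [0.389, 0.283]]
board [442.8 146. ] 4691 c [ 0.617 -0.293] rect [ 0.623 -0.29 ] corners [[0.694, -0.178], [0.707, -0.41], [0.554, -0.401], [0.544, -0.176]]
yellow [288.8 165.7] 91 c [0.625 0.081] rect [0.624 0.08 ] corners [[0.627, 0.098], [0.641, 0.088], [0.622, 0.063], [0.607, 0.073]]
yellow [288.  194.7] 93 c [0.559 0.095] rect [0.558 0.093] corners [[0.565, 0.109], [0.57, 0.081], [0.551, 0.078], [0.546, 0.105]]
plate px [ 90  93 105] table [104 101 101] jaw [171 174 186]
plate [310.7 185.8] 3221 c [0.582 0.04 ] rect [0.586 0.046] corners [[0.531, 0.15], [0.683, 0.121], [0.642, -0.062], [0.492, -0.027]]
jaw [308.4 162.6] 378 c [0.624 0.036] rect [0.623 0.036] corners [[0.645, 0.063], [0.633, 0.003], [0.601, 0.009], [0.612, 0.069]]
jaw [307.4 194. ] 396 c [0.552 0.052] rect [0.552 0.053] corners [[0.574, 0.081], [0.562, 0.019], [0.53, 0.025], [0.542, 0.086]]
```

View pics/crop.png

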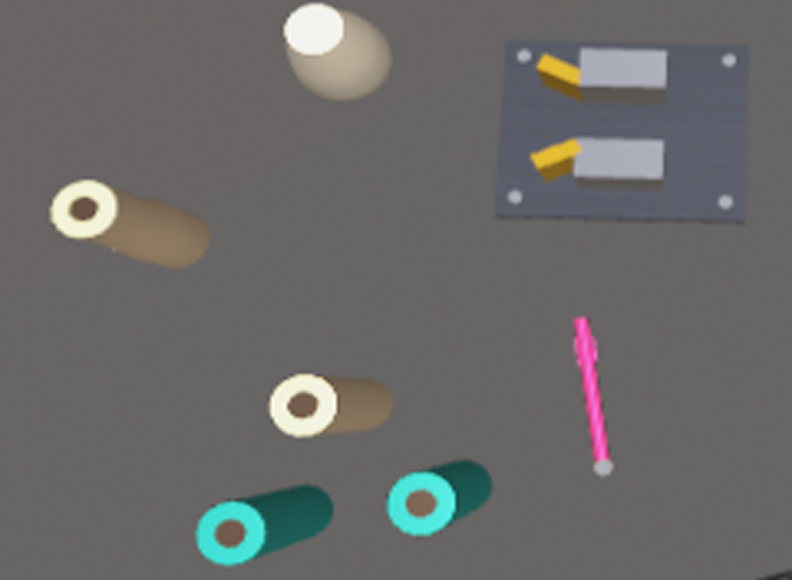

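View pics/crop2.png

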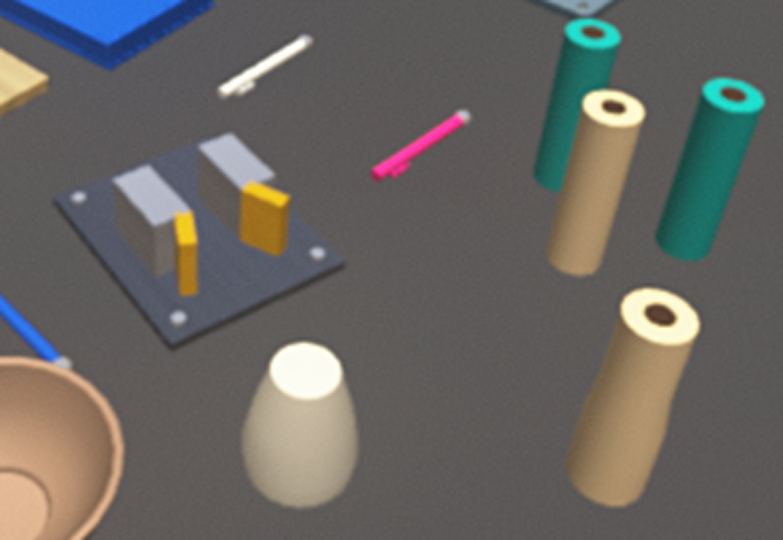

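The crops confirm the targets. The far post (top view (146,212)) visibly swells low down, and the inner one (212,280) looks straight; the gauge test will decide. Turquoise and green posts and post_c are excluded. Next I refine positions across both views.

```bash
python3 - <<'E'
from h import *
t=pickle.load(open("top.pkl","rb"));c=pickle.load(open("scene.pkl","rb"))
def top(s,uv,z,r=20):
    x,y=uv; im=s["img"][y-r:y+r,x-r:x+r]; g=cv2.GaussianBlur(im,(3,3),0).max(2)
    thr=cv2.threshold(g,0,255,cv2.THRESH_OTSU)[1]; 
    hsv=cv2.cvtColor(im,cv2.COLOR_RGB2HSV)
    k=(g>195).astype(np.uint8)
    n,l,st,ce=cv2.connectedComponentsWithStats(k); i=1+np.argmax(st[1:,4])
    cn=max(cv2.findContours((l==i).astype(np.uint8),cv2.RETR_EXTERNAL,cv2.CHAIN_APPROX_NONE)[0],key=len)
    e=cv2.fitEllipse(cv2.convexHull(cn)); p=np.array(e[0])+[x-r,y-r]
    return np.round(p,1),np.round(e[1],1),np.round(plane(s,p,z),4)
for n,u,v,z in(("far",(146,212),(482,287),.14),("near",(212,280),(466,205),.14),("c",(429,117),(207,150),.155),("tq1",(190,324),(510,199),.14),("tq2",(248,313),(458,177),.14),("green",(369,98),(207,190),.14)):
    for s,q in((t,u),(c,v)):
        try: print(n,*top(s,q,z))
        except Exception as e: print(n,"fail",plane(s,q,z).round(3))
for n,cs,z in(("board",[(390,123),(476,108),(493,162),(402,181)],.015),("tray",[(406,206),(488,186),(510,243),(429,268)],.03)):
    P=np.array([plane(t,q,z) for q in cs]);print(n,P.round(3).tolist(),P.mean(0).round(3),"sides",np.linalg.norm(P-np.roll(P,-1,0),axis=1).round(3))
for n,q in(("pink",(299,276)),("white",(372,259)),("blue",(306,125)),("vase",(224,160))):print(n,plane(t,q,.01).round(3))
# gauge: bolts both views and jaw tops scene
hs=cv2.cvtColor(c["img"],cv2.COLOR_RGB2HSV).astype(int)
m=np.zeros((400,640),np.uint8);m[210:262,275:350]=1
im=c["img"].astype(int);k=(m>0)&(im.min(2)>145)
n,l,st,ce=cv2.connectedComponentsWithStats(k.astype(np.uint8))
for i in range(1,n):
    if st[i,4]>40:
        r=cv2.minAreaRect(np.argwhere(l==i)[:,::-1].astype(np.float32));print("scenejaw",ce[i].round(1),st[i,4],plane(c,ce[i],.058).round(4))
for s,r,nm in((t,(150,220,268,352),"top"),(c,(215,290,258,370),"scene")):
    im=s["img"][r[0]:r[1],r[2]:r[3]].astype(int);k=im.min(2)>125
    n,l,st,ce=cv2.connectedComponentsWithStats(k.astype(np.uint8))
    for i in range(1,n):
        if 3<st[i,4]<40: q=ce[i]+[r[2],r[0]];print(nm,"bolt",q.round(1),st[i,4],plane(s,q,.009).round(4))
E
```

```text
far [145.1 211.8] [18.2 19.5] [0.5586 0.375 ]
far [484.  282.2] [19.1 29.2] [0.5602 0.3781]
near [211.5 279.3] [19.4 20.5] [0.403  0.2624]
near [466.8 204.9] [12.7 22.4] [0.4046 0.2656]
c [436.6 123.1] [29.4 35.6] [ 0.6249 -0.2351]
c [204.7 149.8] [ 9.7 18.6] [ 0.6431 -0.2183]
tq1 [189.5 323.5] [19.1 20.3] [0.3305 0.3135]
tq1 [511.1 200. ] [ 9.6 20.7] [0.3315 0.3163]
tq2 [247.2 313.4] [19.2 20.3] [0.328  0.2048]
tq2 [459.3 177.2] [ 8.3 18.1] [0.3296 0.208 ]
green [366.1  79.8] [ 5.2 53.9] [ 0.7559 -0.1177]
green [192.2 189.4] [40.1 43.2] [ 0.7319 -0.1277]
board [[0.7, -0.18], [0.698, -0.4], [0.554, -0.401], [0.55, -0.175]] [ 0.625 -0.289] sides [0.22  0.143 0.227 0.149]
tray [[0.487, -0.166], [0.497, -0.365], [0.359, -0.377], [0.341, -0.183]] [ 0.421 -0.272] sides [0.2   0.138 0.195 0.148]
pink [0.379 0.106]
white [ 0.385 -0.065]
blue [0.736 0.023]
vase [0.685 0.235]
scenejaw [327.2 224.1] 267 [0.5514 0.0557]
scenejaw [295.8 236.9] 305 [0.6232 0.0401]
top bolt [278.5 158.9] 15 [0.6629 0.1049]
top bolt [340.5 160.3] 14 [ 0.6306 -0.042 ]
top bolt [275.6 207.4] 15 [0.546  0.1315]
top bolt [339.5 209.1] 15 [ 0.5131 -0.0154]
scene bolt [268.9 237.6] 17 [ 0.6272 -0.0408]
scene bolt [357.  258.3] 18 [0.5432 0.1317]
scene bolt [305.7 282.1] 24 [0.66   0.1053]
```

```bash
cat >> h.py <<'E'
from rig import robot,eoat,eyes,status,workorder
YAW=np.radians(-12.6); gx=np.array([np.cos(YAW),np.sin(YAW)]); gy=np.array([-np.sin(YAW),np.cos(YAW)])
GAP=np.array([.5872,.0452]); NEAR=np.array([.4038,.264]); FAR=np.array([.5594,.3765])
H=.279  # TCP height above the post's underside
def R(sgn=1):
    y=np.r_[sgn*gy,0]; z=np.array([0,0,-1.]); return np.c_[np.cross(y,z),y,z]
def P(xy,under): return [xy[0],xy[1],under+H]
def lin(xy,under,**k): return robot.move_linear(P(xy,under),**k)
def rep(m=""): print(m,"t",round(status.get_time(),1),"tcp",np.round(status.get_tcp_pos(),4),"F",np.round(status.get_force(),1),"w",round(status.get_width(),3),"pad",np.round(status.get_finger_force(),1))
def g(y,x=0): return GAP+gy*y+gx*x
def snap(name,out):
    s=eyes.snapshot(name); cv2.imwrite(f"pics/{out}.png",s["img"][:,:,::-1]); return s
def slide():
    f0=status.get_force(); hit=lin(g(-.08),.011,vel=.06,stop_force=10)
    p=np.array(status.get_tcp_pos())[:2]-GAP; print("stopped",hit,"gauge x,y",(p@gx).round(4),(p@gy).round(4),"F0",np.round(f0,1)); rep(); return hit
E
python3 - <<'E'
from h import *
for s in(1,-1):
    for q in(P(NEAR,.1),P(FAR,.1),P(g(.12),.1),P(g(-.08),.1),P((.625,-.345),.12),P((.42,-.27),.1)):
        j=robot.ik(q,R(s)); print(s,None if j is None else np.round(j))
s=1 if abs(robot.ik(P(NEAR,.1),R(1))[5])<abs(robot.ik(P(NEAR,.1),R(-1))[5]) else -1
open("sgn","w").write(str(s))
robot.move_pose(P(NEAR,.12),R(s)); lin(NEAR,0,vel=.2)
eoat.close(20); rep("gripped")
lin(NEAR,.1,vel=.2); lin(g(.115),.1,vel=.25); lin(g(.115),.011,vel=.15); rep("at mouth")
snap("scene","mouth1"); slide(); snap("scene","slide1")
E
```

```text
1 [ 20.   9.  99.  -0.  72. -58.]
1 [ 24.  29.  71.  -0.  80. -53.]
1 [  5.  24.  78.  -0.  78. -73.]
1 [-14.  18.  87.  -0.  75. -92.]
1 [ -38.   32.   62.   -0.   85. -115.]
1 [ -46.   11.   97.   -0.   72. -123.]
-1 [ 20.   9.  99.  -0.  72. 122.]
-1 [ 24.  29.  71.  -0.  80. 127.]
-1 [  5.  24.  78.  -0.  78. 107.]
-1 [-14.  18.  87.  -0.  75.  88.]
-1 [-38.  32.  62.  -0.  85.  65.]
-1 [-46.  11.  97.  -0.  72.  57.]
gripped t 4.5 tcp [0.4038 0.264  0.2789] F [0.  0.2 0.4] w 0.429 pad 20.0
at mouth t 7.0 tcp [0.6124 0.1578 0.2911] F [-0.3  0.4 -2.1] w 0.426 pad 20.0
stopped False gauge x,y -0.0 -0.0799 F0 [ 0.7  0.4 -2.3]
 t 10.4 tcp [ 0.5698 -0.0327  0.29  ] F [ 0.9  0.7 -1.8] w 0.426 pad 20.0
```

View pics/slide1.png

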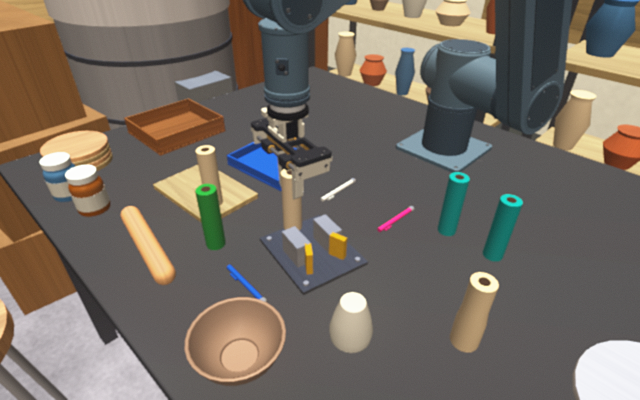

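```bash
python3 - <<'E'
from h import *
B=(.625,-.345); lin(g(-.08),.1,vel=.2); lin((.50,-.25),.1,vel=.25);lin(B,.1,vel=.25); lin(B,.03,vel=.15)
print(lin(B,.012,vel=.02,stop_force=2.5)); rep("down")
eoat.release(); z=status.get_tcp_pos()[2]-H; lin(B,z+.13,vel=.25); rep()
snap("top","placed1");
robot.move_pose(P(FAR,.13),R(int(open("sgn").read()))); rep()
s=snap("top","placed2")
E
```

```text
True
down t 14.2 tcp [ 0.6248 -0.3451  0.2939] F [-0.4  0.6  5.4] w 0.428 pad 20.0
 t 15.9 tcp [ 0.6248 -0.3448  0.4213] F [ 0.4  1.3 -0.7] w 0.998 pad 0.0
 t 18.5 tcp [0.5601 0.3756 0.4089] F [-0.4 -0.3  0.3] w 1.0 pad 0.0
```

View pics/placed2.png

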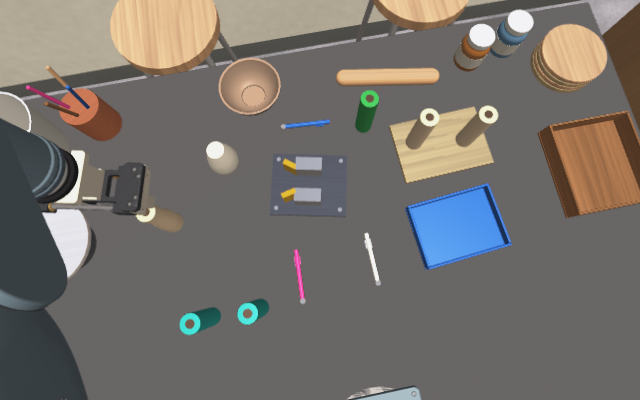

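The tested post stands on the board at (488,115) beside post_c at (429,117), and nothing else has moved. Next I test the far post.

```bash
sed -i 's/vel=.06,stop_force=10/vel=.04,stop_force=7/' h.py; python3 - <<'E'
from h import *
lin(FAR,0,vel=.2); eoat.close(20); rep("gripped")
lin(FAR,.1,vel=.2); lin(g(.115),.1,vel=.25); lin(g(.115),.011,vel=.15); rep("at mouth")
slide(); snap("scene","slide2")
E
```

```text
gripped t 20.2 tcp [0.5594 0.3765 0.2789] F [0.  0.  0.1] w 0.426 pad 20.0
at mouth t 22.6 tcp [0.6126 0.1581 0.2908] F [ 0.   0.1 -2. ] w 0.427 pad 20.0
stopped True gauge x,y 0.0 0.0376 F0 [ 0.   0.1 -2. ]
 t 24.9 tcp [0.5954 0.0819 0.2902] F [0.4 2.2 3.2] w 0.43 pad 20.0
```

View pics/slide2.png

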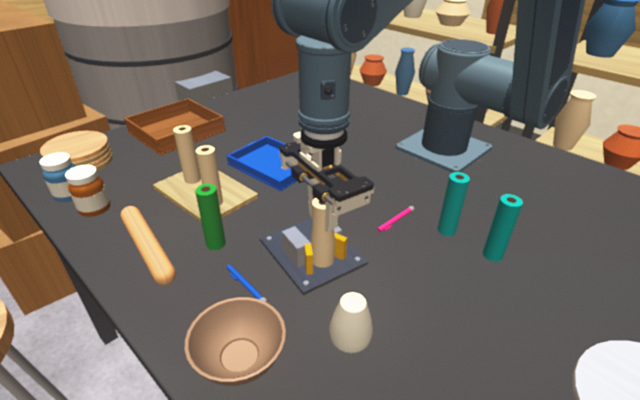

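The post jammed against the cheeks at gauge y = 38 mm, where a slumped post should stop, so I back it out and take it to the tray.

```bash
python3 - <<'E'
from h import *
T=(.421,-.272)
lin(g(.115),.012,vel=.08); lin(g(.115),.11,vel=.2); lin(T,.11,vel=.25); lin(T,.02,vel=.15)
print(lin(T,.001,vel=.02,stop_force=2.5)); rep("down")
eoat.release(); z=status.get_tcp_pos()[2]-H; lin(T,z+.15,vel=.25)
robot.move_pose([.40,.1,.45],R(int(open("sgn").read()))); robot.wait(.5); rep()
snap("scene","end")
E
```

```text
True
down t 30.2 tcp [ 0.4209 -0.2718  0.284 ] F [-0.9  0.2  4. ] w 0.427 pad 20.0
 t 33.8 tcp [0.4001 0.0998 0.45  ] F [0.  0.3 0.4] w 1.0 pad 0.0
```

View pics/end.png

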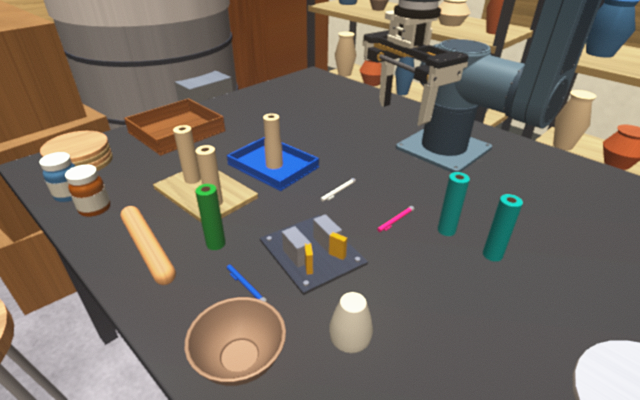

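The slumped post stands upright in the tray (272,142), and the true post (187,155) and post_c (207,165) stand on the board. The vase and tools haven't moved.

```bash
python3 -c "
from rig import workorder; print(workorder.job_done())"
```

```text
the job is handed in; nothing more can be done
None
```

The job is handed in at about 34 s: the post nearer the robot passed through the gauge and stands on the board beside post_c, and the farther one jammed at the mouth, was backed out without forcing, and stands upright in the blue tray.

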